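# Nest the kidney-shaped paint dishes

### The arm

A 7-joint arm with a two-finger parallel gripper is mounted at the origin on the work surface. World frame = base frame: x ahead of the robot, y to its left, z up, the work surface at z = 0. Lengths are in mm, angles in rad, forces in N, time in s.
With the tool pointing down it reaches from about 425 to 1025 mm from the base axis. Payload 9.4 kg.
Tool frame: the origin (TCP) lies at the very end of the fingers, on their centre line; the grasp point (between the pads) lies 19 mm behind it (manip.grasp_offset is the distance from the TCP to the grasp point, in mm); z points along the fingers, y is the line along which they close (so a half turn about z gives the same grasp; the last joint's range is limited). The gripper opens to 93 mm and grips with 3 to 60 N. Pads are 15 mm wide; open, the fingers measure 128 mm over their backs; the gripper's body (75 mm by 188 mm) begins 65 mm behind the grasp point.
Start: joints at [-1.228, 0.599, -0.003, 1.599, 0.002, 0.943, -0.08], TCP at [295.498, 662.046, 218.618] pointing down, gripper open.
Joint ranges: [-2.57, 2.57], [-0.35, 1.97], [-1.29, 1.29], [0.11, 2.56], [-1.05, 4.19], [0.11, 1.86], [-2.63, 2.63]. Speed limits (rad/s): [2.22, 2.22, 3.01, 3.01, 3.14, 3.14, 3.14].

### API

Orientations are given as a 3x3 rotation matrix whose columns are the frame's x, y, z axes.
In Python, from station import sensors, get_image, camera_info, manip, boxes_of gives the robot as it stands.
- The arm moves only by the tool drive_tool, never from a script. Its argument "rows" is a list of rows, each an object of numbers: "claw": the opening, from 0 (shut) to 1 (fully open); "tx", "ty", "tz": the shift along the tool's x, y, z in cm; "wx", "wy", "wz": the turn, a rotation vector about the tool's x, y, z in rad. In form: [{"claw": .., "tx": .., "ty": .., "tz": .., "wx": .., "wy": .., "wz": ..}, ...]. A call has 1 to 10 rows; each row is the pose to reach, as a shift and turn from the pose commanded when the call began, along the tool's axes at that moment; what a row does not reach only later rows make up. A row lasts 1/10 s, in which the tool goes at most 50 mm and 8.59 degrees, less where a joint would pass 70% of its speed; a pose out of reach is approached as far as the arm can. A call with a gripper value outside its range is refused whole. The fingers move at their own pace and stop on an object; "squeeze" is the grip in N (left out, the last holds). Time passes only in rows, so rows that repeat a pose let the fingers close. It gives the time, the measured TCP pose, the force, the opening and the grip force at its end, in the units of the state.
- sensors.get_obs(): the state, without advancing time (a new reading comes with each control period).
- get_image(name): name is "side" or "top"; returns the picture (480x640x3 uint8, red, green, blue); there is no depth.
- camera_info(name): a dict with "K" (3x3 intrinsics, pixels), "k1" (the pictures are not rectified: a ray, as slopes to the right and down, at radius r is drawn at 1 + k1 r^2 times it, then the intrinsics apply), "R" (3x3) and "t" (3): a world point X has camera coordinates R X + t. Camera axes: x right, y down, z forward; pixel columns grow to the right and rows downward; lengths in mm; the calibration is good to about 2 mm. A picture is of the moment at which its call begins. camera_info takes no time and is no camera call.
- manip.job_done(): hands the job in; it is judged then, once.
Trained networks look in the newest picture that a camera, given by its name, has taken for a name from the list of things; names that differ only in an ending like _2 or _b are one class to them, and where a whole thing is asked for, a point or a joint stands for the part that bears it (a point fixed in the world has none). Each returns a list of dicts, best first, with "p" (0 to 1); they miss things now and then, are a little off and sometimes report something else, mostly with a low value. They report only what shows in the picture. A call takes as long as a camera call.
- boxes_of(label, camera): "bbox" ([centre column, centre row, width, height] in pixels, round what is visible of it).
The state is a dict: "time_s": time; "joints": joint angles; "dq": joint speeds; "tau": joint torques, N m; "ee_pos": TCP position; "orientation": TCP orientation; "ft_force": force on the tool from outside, world axes, zero at the start; "moment": the same for the moment, N m; "gripper_width": opening from 0.0 (shut) to 1.0 (fully open); "grasp_force": force on a finger pad.
Only numpy, scipy, OpenCV 4.12 (cv2) and the standard library are available. Lean on these libraries where they do the work, as an engineer would, in place of code of your own. Each camera call takes 0.05 s, during which the arm holds its last target. There are 200 camera calls.

### The job

Clear away the three kidney-shaped paint dishes: nest the red-rimmed and the green-rimmed one into the blue-rimmed one on the round board, in either order, turning each until its outline follows the dish below and pressing it down past the springy nubs until it is fully home, so that it sits level with its rim resting all round on the rim below. Leave the stack standing on the board and the other things on the table undisturbed.

Things in the scene. Friction and masses are not known exactly. Their poses are not given: they have to be found in the camera images.
- dish_blue: Kidney-shaped white paint dish, open at the top, 198 mm long (its x), 112 mm wide (its y), 46 mm high, moulded plastic, 0.11 to 0.2 kg. Blue rim: the bottom dish, loose on the round board. Origin: centre of the flat underside, z up, x along the length; the hollow (concave) side looks to -y, the bulging back to +y. The outline is mirror-symmetric in x only, so a dish nests just one way round. The three differ only in rim colour. Centre of mass near (0, 3, 25) mm.
- dish_red: Kidney-shaped white paint dish, open at the top, 198 mm long (its x), 112 mm wide (its y), 46 mm high, moulded plastic, 0.11 to 0.2 kg. Red rim; stands loose on the table. Same shape, origin and axes as the blue-rimmed dish.
- dish_green: Kidney-shaped white paint dish, open at the top, 198 mm long (its x), 112 mm wide (its y), 46 mm high, moulded plastic, 0.11 to 0.2 kg. Green rim; stands loose on the table. Same shape, origin and axes as the blue-rimmed dish.
- blue_rim (a point): Centre of the blue-rimmed dish's mouth, dish frame (0, 0, 46) mm. On all dishes the rim is an upright band 8 mm thick and 12 mm tall, from z = 34 mm (flat underside) to 46 mm (top). Outer edge: y = -36 mm mid hollow side, +56 mm mid back, x = +-99 mm at the ends. Below the band the wall slopes 18 degrees in to a foot 42 mm shorter and narrower than the rim.
- blue_seat (a point): Where the origin of the first dish nested comes when fully home: 12 mm above the blue-rimmed dish's origin, same heading, the flat underside of its rim band on the rim below. The second comes 12 mm higher. 1.5 mm of play all round. Four small springy nubs inside the rim below take hold of the wall over the last 4 mm: a dish laid in hangs 4 mm or more too high until pressed home, 13 to 20 N on its floor.
- red_grip (a point): Point on the red-rimmed dish: middle of the rim band on the hollow side, at the rim's top, dish frame (0, -32, 46) mm. The band here is 8 mm thick (y = -36 to -28 mm), straight for about 20 mm along x, with 25 mm and more free on both sides: a good pinch from above, fingertips 8 to 9 mm below the rim's top.
- green_grip (a point): Point on the green-rimmed dish: middle of the rim band on the hollow side, at the rim's top, dish frame (0, -32, 46) mm. The band here is 8 mm thick (y = -36 to -28 mm), straight for about 20 mm along x, with 25 mm and more free on both sides: a good pinch from above, fingertips 8 to 9 mm below the rim's top.
- red_floor (a point): Point on the red-rimmed dish's inner floor, dish frame (0, 4, 3) mm, where it can be pressed. The floor is about 42 mm wide; a small step inside the rim lies 10 mm below the rim's top. The same on every dish.
- green_floor (a point): Point on the green-rimmed dish's inner floor, dish frame (0, 4, 3) mm, where it can be pressed.
- board: Round wooden board with a cork face, 220 mm across, 12 mm thick, fixed to the table; origin at the centre of its underside.
- tape: Roll of yellow tape lying flat, 90 mm across, 25 mm high; bystander, origin under its centre.
- bowl: Blue round bowl, 90 mm across, 38 mm high; bystander, origin under its centre.
- tube_ochre: Ochre paint tube lying flat, about 110 mm long (its x), 30 mm high; bystander, origin under its middle.
- tube_violet: Violet paint tube lying flat, about 110 mm long (its x), 30 mm high; bystander, origin under its middle.
- scraper: Flat scraper with wooden handle lying between the robot and the dishes, 200 mm long (its x), under 30 mm high; bystander.

How it is judged (in metres and radians):
At the end, for the whole second after the job is handed in: Red- and green-rimmed dish nested in the blue one in either order: each origin 9.5 to 14 mm above and within 5 mm sideways of that below, headings within 0.08 rad, all level within 0.03 rad and at rest; the blue dish on the board within 50 mm of its centre (((z of dish_red in the frame of dish_blue between 0.0095 and 0.014 m and horizontal distance between dish_red and dish_blue below 0.005 m and angle between the x axis of dish_red and the x axis of dish_blue, either way round below 0.08 rad and angle between each of dish_red, dish_green's own z axis and vertical below 0.03 rad and z of dish_green in the frame of dish_red between 0.0095 and 0.014 m and horizontal distance between dish_green and dish_red below 0.005 m and angle between the x axis of dish_green and the x axis of dish_red, either way round below 0.08 rad) or (z of dish_green in the frame of dish_blue between 0.0095 and 0.014 m and horizontal distance between dish_green and dish_blue below 0.005 m and angle between the x axis of dish_green and the x axis of dish_blue, either way round below 0.08 rad and angle between each of dish_green, dish_red's own z axis and vertical below 0.03 rad and z of dish_red in the frame of dish_green between 0.0095 and 0.014 m and horizontal distance between dish_red and dish_green below 0.005 m and angle between the x axis of dish_red and the x axis of dish_green, either way round below 0.08 rad)) and z of dish_blue in the frame of board between 0.01 and 0.014 m and horizontal distance between dish_blue and board below 0.05 m and angle between dish_blue's own z axis and vertical below 0.03 rad and linear speed of each of dish_blue, dish_red, dish_green below 0.02 m/s); the robot touches nothing.
It fails at once if another thing on the table is disturbed (moved more than 40 mm) (distance of any of tape, bowl, tube_ochre, tube_violet, scraper from where it was at the start of the episode above 0.04 m).
It also fails if it takes over 72 s, if anything falls off the work surface, if the arm or the gripper's body presses on something with over 40 N, if the wrist force passes 120 N, or if a joint passes its speed limit or range.

## Working session

There is one attempt and no reset: what is moved stays moved. The work goes in short steps, Python scripts to look and compute and a tool call to move; the robot and the scene stay as the last step left them, time stands still between calls to the robot, and variables do not carry over. Pictures are saved under pics/ and viewed, at most 10 in all, crops included, and the job is handed in when it is done.

Besides the shell and the picture viewer there is one more tool, called as name(argument=value, ...), one argument or row to a line, values as JSON. drive_tool: Moves the arm, as the interface text tells. Its arguments: {"type":"object","properties":{"rows":{"type":"array"},"squeeze":{"type":"number"}},"required":["rows"]}

```bash
mkdir -p pics; python3 - <<'E'
from station import *
import cv2,numpy as np
for n in("top","side"):
    im=get_image(n); cv2.imwrite(f"pics/{n}0.png",im[:,:,::-1]); c=camera_info(n); print(n,{k:np.round(v,4).tolist() for k,v in c.items()})
for l in("dish_blue","dish_red","dish_green","board","scraper"): print(l,[(np.round(b["bbox"]).tolist(),round(b["p"],2)) for b in boxes_of(l,"top")][:2])
o=sensors.get_obs(); print(o["time_s"],o["ee_pos"],np.round(o["orientation"],3).tolist(),o["ft_force"])
E
```

```text
top {'K': [[510.0039, 0.0, 318.1942], [0.0, 510.0039, 237.1398], [0.0, 0.0, 1.0]], 'k1': -0.095, 'R': [[-0.0267, -0.9991, 0.0344], [-0.9809, 0.0196, -0.1935], [0.1926, -0.0389, -0.9805]], 't': [3.3318, 545.7849, 844.4647]}
side {'K': [[583.4397, 0.0, 329.0459], [0.0, 583.4397, 240.5923], [0.0, 0.0, 1.0]], 'k1': -0.1415, 'R': [[0.9043, -0.4265, 0.0178], [-0.2573, -0.5778, -0.7746], [0.3406, 0.6959, -0.6322]], 't': [-493.5487, 211.3066, 918.326]}
dish_blue [([133.0, 273.0, 110.0, 72.0], 0.82)]
dish_red [([303.0, 220.0, 98.0, 87.0], 0.88), ([475.0, 257.0, 109.0, 62.0], 0.72)]
dish_green [([476.0, 257.0, 108.0, 64.0], 0.69), ([228.0, 148.0, 49.0, 46.0], 0.61)]
board [([142.0, 273.0, 117.0, 119.0], 0.76)]
scraper [([308.0, 333.0, 37.0, 116.0], 0.6)]
0.35 [295.46397399 661.95896123 218.42458665] [[-0.913, 0.408, -0.0], [0.408, 0.913, -0.0], [-0.0, -0.0, -1.0]] [-1.00389719  1.02159399  0.68538944]
```

View pics/top0.png

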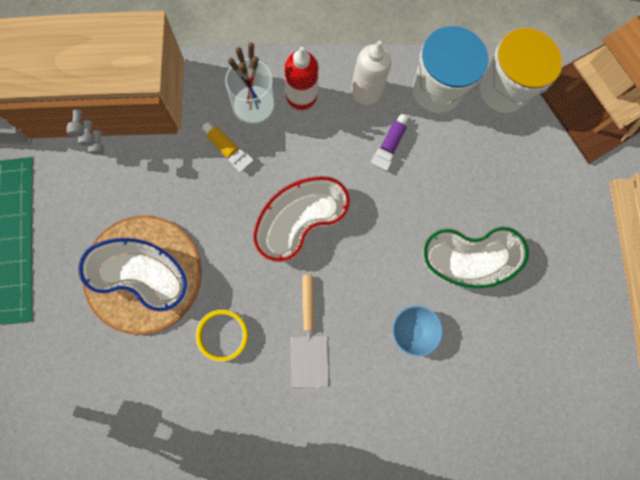

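View pics/side0.png

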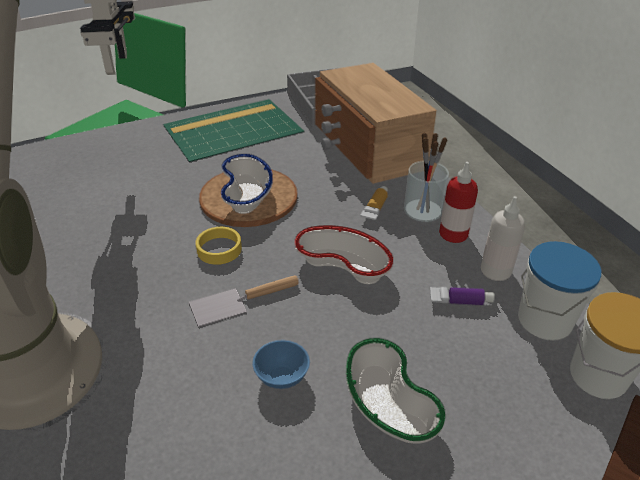

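The top picture shows the blue dish on the board at (133,273), the red one at (303,220) and the green one at (475,257). The hollows look down-left, down-right and up respectively. Next I'll fit a rim model to both views.

```bash
cat > vis.py <<'E'
import numpy as np,cv2
from station import *
from scipy.optimize import least_squares
CI={n:camera_info(n) for n in("top","side")}
def proj(n,P):
    c=CI[n];q=P@np.array(c["R"]).T+np.array(c["t"]);s=q[:,:2]/q[:,2:]
    s=s*(1+c["k1"]*(s**2).sum(1,keepdims=True));K=np.array(c["K"]);return s*[K[0,0],K[1,1]]+K[:2,2]
def plane(n,uv,z):
    f=lambda p:proj(n,np.array([[p[0],p[1],z]]))[0]-uv
    return least_squares(f,[700,0]).x
TH=np.linspace(0,2*np.pi,180,endpoint=False)
def outline(a):
    r=sum(c*np.cos(k*(TH-np.pi/2)) for k,c in enumerate(a));o=np.c_[r*np.cos(TH),r*np.sin(TH)]
    t=np.roll(o,-1,0)-np.roll(o,1,0);t/=np.linalg.norm(t,axis=1,keepdims=True)
    return o,o+8*np.c_[-t[:,1],t[:,0]]
def render(n,a,pose,box,S=4):   # pose x,y,yaw,z of origin
    x,y,w,z=pose;o,i=outline(a);u0,v0,u1,v1=box
    R=np.array([[np.cos(w),-np.sin(w)],[np.sin(w),np.cos(w)]])
    def fill(p,h):
        m=np.zeros(((v1-v0)*S,(u1-u0)*S),np.uint8)
        q=proj(n,np.c_[p@R.T+[x,y],np.full(len(p),z+h)])
        q=(q-[u0,v0]+.5)*S-.5
        cv2.fillPoly(m,[np.round(q*16).astype(np.int32)],255,shift=4);return m
    out=np.maximum.reduce([fill(o,h) for h in(34,38,42,46)])
    hole=np.minimum.reduce([fill(i,h) for h in(36,41,46)])
    return cv2.GaussianBlur(cv2.resize(cv2.subtract(out,hole),(u1-u0,v1-v0),interpolation=cv2.INTER_AREA).astype(np.float32)/255,(0,0),1.)
def mask(im,col,box):
    u0,v0,u1,v1=box;r,g,b=[im[v0:v1,u0:u1,k].astype(np.float32) for k in range(3)]
    d={"red":r-np.maximum(g,b),"green":g-np.maximum(r,b)-.0*r,"blue":b-np.maximum(r,g)}[col]
    ref=np.percentile(d[d>25],75) if (d>25).sum()>20 else 60
    return cv2.GaussianBlur(np.clip((d/ref-.2)/.6,0,1),(0,0),1.)
def boxfor(n,pose,pad=10):
    x,y,w,z=pose;P=np.array([[x+105*np.cos(t),y+105*np.sin(t),z+40] for t in TH]);q=proj(n,P)
    l=np.floor(q.min(0)-pad).astype(int);h=np.ceil(q.max(0)+pad).astype(int)
    return max(l[0],0),max(l[1],0),min(h[0],640),min(h[1],480)
E
cat > fit0.py <<'E'
from vis import *
im={n:cv2.imread(f"pics/{n}0.png")[:,:,::-1] for n in CI}
D={"blue":([80,237,188,310],12,(-1,1)),"red":([250,173,354,264],0,(-1,-1)),"green":([420,222,530,290],0,(1,0))}
a=np.array([72,6,-22,0,4.,0,0,0]);init=[]
for c,(b,z,hol) in D.items():
    m=(mask(im["top"],c,b)>.5).astype(np.uint8);cs,_=cv2.findContours(m,0,2);k=max(cs,key=cv2.contourArea)
    P=np.array([plane("top",p+np.array(b[:2]),z+46) for p in k[:,0].astype(float)]);P=P.astype(np.float32)
    M=cv2.moments(P);ct=np.array([M["m10"],M["m01"]])/M["m00"];w=.5*np.arctan2(2*M["mu11"],M["mu20"]-M["mu02"])
    if np.dot([-np.sin(w),np.cos(w)],hol)>0:w+=np.pi
    ax=np.array([[np.cos(w),np.sin(w)],[-np.sin(w),np.cos(w)]]);q=P@ax.T;ct=(q.max(0)+q.min(0))/2@ax
    init.append([*ct,w,z]);print(c,np.round(init[-1],2),np.ptp(q,axis=0))
init=np.array(init)
jobs=[(j,c,n,boxfor(n,init[j])) for j,c in enumerate(D) for n in CI]
tg=[mask(im[n],c,b) for j,c,n,b in jobs]
A=8
for (j,c,n,b),t in zip(jobs,tg):   # keep only largest rim region in crop
    u=render(n,a,init[j],b);near=cv2.dilate((u>.1).astype(np.uint8),np.ones((15,15)));t*=near
sc=np.array([10.]*A+[10,10,.1]*3)
# per-dish, per camera common shift (calibration error) absorbed by side-camera uv offset
def f(v):
    a=v[:A]*10;r=[]
    for (j,c,n,b),t in zip(jobs,tg):
        p=v[A+3*j:A+3*j+3]*[10,10,.1];pose=[*p,init[j][3]]
        r.append((render(n,a,pose,b)-t).ravel()*(1 if n=="top" else .7))
    o,_=outline(a);return np.r_[np.concatenate(r),(o[:,0].max()-99)*.5,(o[45,1]-56)*.5,(o[135,1]+36)*.5,(o[:,1].min()+56)*.5]
v=np.r_[a,init[:,:3].ravel()]/sc
for st in(.1,.03):
    s=least_squares(f,v,diff_step=None,jac=lambda v:np.array([(f(v+st*e)-f(v-st*e))/(2*st) for e in np.eye(len(v))]).T,max_nfev=15);v=s.x;print(s.cost)
a=v[:A]*10;P=v[A:].reshape(3,3)*[10,10,.1];print(np.round(a,2));o,_=outline(a);print(o.max(0),o.min(0),o[45],o[135])
for c,p in zip(D,P):print(c,np.round(p,3),"hollow grip",np.round(p[:2]+32*np.array([np.sin(p[2]),-np.cos(p[2])]),1))
# per-camera individual pose fits for consistency
for (j,c,n,b),t in zip(jobs,tg):
    g=lambda q:(render(n,a,[*(q*[10,10,.1]),init[j][3]],b)-t).ravel()
    q=least_squares(g,P[j]/[10,10,.1],jac=lambda v:np.array([(g(v+.03*e)-g(v-.03*e))/.06 for e in np.eye(3)]).T,max_nfev=12)
    print(c,n,np.round(q.x*[10,10,.1]-P[j],3),round(q.cost,1))
np.savez("shape.npz",a=a,P=P)
bd=[(np.round(plane("top",np.array(x["bbox"][:2]),12),0)) for x in boxes_of("board","top")[:1]];print("board",bd)
V=np.hstack([cv2.resize(np.vstack([t,render(n,a,[*P[j],init[j][3]],b)]),(130,260)) for (j,c,n,b),t in zip(jobs,tg)])
cv2.imwrite("pics/fit.png",V*255)
E
time python3 fit0.py
```

```text
blue [492.61 312.42   4.4   12.  ] [196.01371446 108.27437149]
red [590.51  25.6   -0.92   0.  ] [195.31715852 110.6507266 ]
green [ 503.21 -294.78    1.59    0.  ] [197.40084779 111.18918652]
461.8525143797116
461.8525143797116
[ 70.93   2.18 -26.03   9.04   0.15   0.1    0.14  -0.66]
[97.95788179 55.85419538] [-97.95788179 -53.83450638] [3.42008308e-15 5.58541954e+01] [-6.34538581e-15 -3.45426715e+01]
blue [493.126 313.59    4.401] hollow grip [462.7 323.4]
red [591.508  25.522  -0.918] hollow grip [566.1   6.1]
green [ 505.297 -294.697    1.586] hollow grip [ 537.3 -294.2]
blue top [ 0.    -0.003  0.   ] 110.0
blue side [ 0.645  3.038 -0.006] 89.6
red top [ 0.032 -0.26   0.   ] 52.1
red side [ 0.479  2.231 -0.005] 119.9
green top [ 0.279 -0.852 -0.001] 69.5
green side [-0.256  1.357  0.002] 197.7
board [array([494., 311.])][ WARN:0@15.772] global loadsave.cpp:1063 imwrite_ Unsupported depth image for selected encoder is fallbacked to CV_8U.

real	0m16.594s
user	0m28.295s
sys	0m1.108s
```

View pics/fit.png

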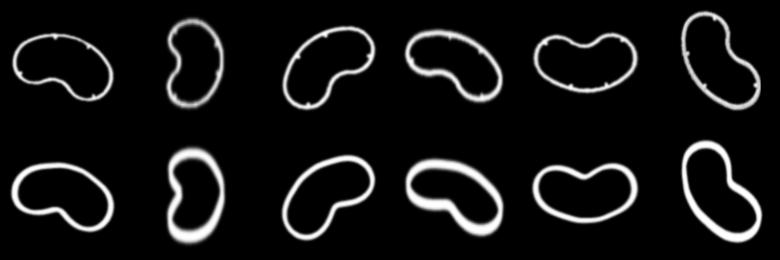

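The masks show that only a thin strip on the rim's top is coloured (the nubs too). I'll refit with a strip of free width at z = 46 and a richer outline.

```bash
python3 - <<'E'
s=open("vis.py").read()
s=s.replace("o+8*np.c_","o+OFF[1]*np.c_").replace("TH=np","OFF=[0.,8.,46.,46.]\nTH=np")
s=s.replace("return o,o+OFF[1]","nn=np.c_[-t[:,1],t[:,0]]\n    return o,o+OFF[0]*nn,o+OFF[1]*nn #").replace("o,i=outline","_,o,i=outline")
s=s.replace("(34,38,42,46)]","(OFF[2],46)]").replace("(36,41,46)]","(OFF[2],46)]")
open("vis.py","w").write(s)
t=open("fit0.py").read()
t=t.replace("A=8\n","A=11\na=np.r_[a,0,0,0]\nimport vis\n").replace("o,_=outline","o=outline").replace("return np.r_[np","o=o[0];return np.r_[np")
t=t.replace("a=v[:A]*10;r=[]","a=v[:A]*10;r=[];vis.OFF[0],vis.OFF[1],vis.OFF[2]=v[-3]*10,v[-2]*10,46-v[-1]*10")
t=t.replace("ravel()]/sc","ravel()]/sc;v=np.r_[v,.2,.6,.1]").replace("P=v[A:]","P=v[A:-3]").replace("outline(a);print","outline(a)[0];f(v);print(v[-3:]);print").replace("v[A:].resh","v[A:-3].resh")
t=t.replace('a=a,P=P','a=a,P=P,OFF=vis.OFF')
open("fit0.py","w").write(t)
E
python3 fit0.py 2>&1|grep -v WARN
```

```text
blue [492.61 312.42   4.4   12.  ] [196.01371446 108.27437149]
red [590.51  25.6   -0.92   0.  ] [195.31715852 110.6507266 ]
green [ 503.21 -294.78    1.59    0.  ] [197.40084779 111.18918652]
74.54570425421153
73.78369761987719
[ 7.150e+01  4.520e+00 -2.648e+01  8.800e+00  1.400e-01  2.000e-02
  3.300e-01 -9.500e-01  9.300e-01 -5.700e-01  3.200e-01]
[0.15829509 0.7347931  0.49790236]
[99.24238518 58.54891217] [-99.24238518 -54.00080973] [3.58508689e-15 5.85489122e+01] [-6.41396966e-15 -3.49160246e+01]
blue [491.134 312.997   4.399] hollow grip [460.7 322.9]
red [589.464  24.052  -0.919] hollow grip [564.    4.6]
green [ 506.267 -294.694    1.587] hollow grip [ 538.3 -294.2]
blue top [ 0.002 -0.004  0.   ] 15.8
blue side [-0.06   0.155 -0.002] 6.9
red top [ 0.008  0.006 -0.   ] 16.0
red side [-0.632 -0.384 -0.004] 5.4
green top [0.554 0.153 0.   ] 12.4
green side [-0.834 -0.198  0.001] 21.0
board [array([494., 311.])]
```

View pics/fit.png

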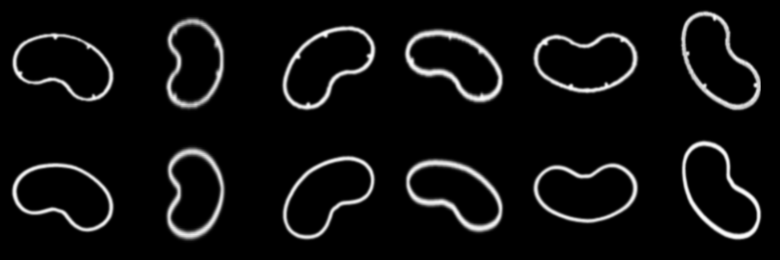

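```bash
cat > go.py <<'E'
import sys,numpy as np
from station import sensors
from scipy.spatial.transform import Rotation as Ro
x,y,z,w=map(float,sys.argv[1:5]);o=sensors.get_obs();R=np.array(o["orientation"]);p=np.array(o["ee_pos"])
G=np.array([[np.cos(w),np.sin(w),0],[np.sin(w),-np.cos(w),0],[0,0,-1]])
print("t",np.round(R.T@(np.array([x,y,z])-p)/10,2),"w",np.round(Ro.from_matrix(R.T@G).as_rotvec(),3),"pos",np.round(p,1),"q7",np.round(o["joints"][6],2),"F",np.round(o["ft_force"],1),o["time_s"])
E
python3 go.py 564.8 5.2 150 2.223
```

```text
t [-51.36 -49.     6.86] w [-0.     0.     0.499] pos [295.5 662.  218.5] q7 -0.08 F [-0.6  0.4  0.2] 0.45
```

drive_tool(
  rows=[
    {"claw": 0.5,"tx": -51.4,"ty": -49,"tz": 6.9,"wz": 0.5},
    {"claw": 0.5,"tx": -51.4,"ty": -49,"tz": 6.9,"wz": 0.5},
    {"claw": 0.5,"tx": -51.4,"ty": -49,"tz": 6.9,"wz": 0.5},
    {"claw": 0.5,"tx": -51.4,"ty": -49,"tz": 6.9,"wz": 0.5},
    {"claw": 0.5,"tx": -51.4,"ty": -49,"tz": 6.9,"wz": 0.5},
    {"claw": 0.5,"tx": -51.4,"ty": -49,"tz": 6.9,"wz": 0.5},
    {"claw": 0.5,"tx": -51.4,"ty": -49,"tz": 6.9,"wz": 0.5},
    {"claw": 0.5,"tx": -51.4,"ty": -49,"tz": 6.9,"wz": 0.5},
    {"claw": 0.5,"tx": -51.4,"ty": -49,"tz": 6.9,"wz": 0.5},
    {"claw": 0.5,"tx": -51.4,"ty": -49,"tz": 6.9,"wz": 0.5},
  ],
)

```text
validation failed for argument at $.ro...
```

```bash
python3 go.py 564.8 5.2 100 2.223
```

```text
t [-51.36 -49.    11.86] w [-0.     0.     0.499] pos [295.5 662.  218.5] q7 -0.08 F [-0.6  0.4  0.2] 0.45
```

drive_tool(
  rows=[
    {"claw": 0.5,"tx": -51.4,"ty": -49.0,"tz": 11.9,"wx": 0,"wy": 0,"wz": 0.5},
    {"claw": 0.5,"tx": -51.4,"ty": -49.0,"tz": 11.9,"wx": 0,"wy": 0,"wz": 0.5},
  ],
)

```text
time_s: 0.65
ee_pos: [332.5, 570.7, 201.7]
orientation: [[-0.75, 0.662, -0.0], [0.662, 0.75, 0.001], [0.001, 0.001, -1.0]]
ft_force: [1.3, -0.5, -0.4]
gripper_width: 0.876
grasp_force: 0.0
```

```bash
python3 go.py 564.8 5.2 100 2.223
```

```text
t [-54.84 -27.03  10.12] w [ 0.001 -0.001  0.195] pos [332.5 570.7 201.7] q7 -0.23 F [ 1.3 -0.5 -0.4] 0.65
```

drive_tool(
  rows=[
    {"claw": 0.5,"tx": -54.8,"ty": -27.0,"tz": 10.1,"wx": 0,"wy": 0,"wz": 0.2},
    {"claw": 0.5,"tx": -54.8,"ty": -27.0,"tz": 10.1,"wx": 0,"wy": 0,"wz": 0.2},
    {"claw": 0.5,"tx": -54.8,"ty": -27.0,"tz": 10.1,"wx": 0,"wy": 0,"wz": 0.2},
    {"claw": 0.5,"tx": -54.8,"ty": -27.0,"tz": 10.1,"wx": 0,"wy": 0,"wz": 0.2},
    {"claw": 0.5,"tx": -54.8,"ty": -27.0,"tz": 10.1,"wx": 0,"wy": 0,"wz": 0.2},
    {"claw": 0.5,"tx": -54.8,"ty": -27.0,"tz": 10.1,"wx": 0,"wy": 0,"wz": 0.2},
    {"claw": 0.5,"tx": -54.8,"ty": -27.0,"tz": 10.1,"wx": 0,"wy": 0,"wz": 0.2},
    {"claw": 0.5,"tx": -54.8,"ty": -27.0,"tz": 10.1,"wx": 0,"wy": 0,"wz": 0.2},
    {"claw": 0.5,"tx": -54.8,"ty": -27.0,"tz": 10.1,"wx": 0,"wy": 0,"wz": 0.2},
    {"claw": 0.5,"tx": -54.8,"ty": -27.0,"tz": 10.1,"wx": 0,"wy": 0,"wz": 0.2},
  ],
)

```text
time_s: 1.65
ee_pos: [522.8, 113.5, 120.5]
orientation: [[-0.606, 0.795, 0.001], [0.795, 0.606, 0.0], [-0.0, 0.001, -1.0]]
ft_force: [0.4, 0.6, 1.0]
gripper_width: 0.5
grasp_force: 0.0
```

drive_tool(
  rows=[
    {"claw": 0.5,"tx": 0,"ty": 0,"tz": 0,"wx": 0,"wy": 0,"wz": 0},
  ],
)

```text
time_s: 1.75
ee_pos: [524.1, 107.3, 120.1]
orientation: [[-0.598, 0.802, 0.001], [0.802, 0.598, -0.003], [-0.003, -0.001, -1.0]]
ft_force: [-0.6, 0.1, 0.1]
gripper_width: 0.499
grasp_force: 0.0
```

```bash
python3 go.py 564.8 5.2 37.5 2.223
```

```text
t [-10.59  -2.83   8.29] w [-0.001  0.003 -0.012] pos [524.1 107.3 120.1] q7 0.4 F [-0.6  0.1  0.1] 1.75
```

drive_tool(
  rows=[
    {"claw": 0.5,"tx": -10.6,"ty": -2.8,"tz": 3,"wx": 0,"wy": 0,"wz": -0.01},
    {"claw": 0.5,"tx": -10.6,"ty": -2.8,"tz": 3,"wx": 0,"wy": 0,"wz": -0.01},
    {"claw": 0.5,"tx": -10.6,"ty": -2.8,"tz": 3,"wx": 0,"wy": 0,"wz": -0.01},
    {"claw": 0.5,"tx": -10.6,"ty": -2.8,"tz": 3,"wx": 0,"wy": 0,"wz": -0.01},
    {"claw": 0.5,"tx": -10.6,"ty": -2.8,"tz": 5,"wx": 0,"wy": 0,"wz": -0.01},
  ],
)

```text
time_s: 2.25
ee_pos: [565.1, 15.1, 72.2]
orientation: [[-0.614, 0.789, 0.003], [0.789, 0.614, 0.001], [-0.001, 0.003, -1.0]]
ft_force: [0.3, 0.4, -0.3]
gripper_width: 0.498
grasp_force: 0.0
```

```bash
python3 go.py 564.8 5.2 37.5 2.223
```

```text
t [-0.76 -0.64  3.47] w [0.003 0.001 0.009] pos [565.1  15.1  72.2] q7 0.58 F [ 0.3  0.4 -0.3] 2.25
```

drive_tool(
  rows=[
    {"claw": 0.5,"tx": -0.7,"ty": -0.6,"tz": 1.5,"wx": 0,"wy": 0,"wz": 0},
    {"claw": 0.5,"tx": -0.7,"ty": -0.6,"tz": 1.5,"wx": 0,"wy": 0,"wz": 0},
    {"claw": 0.5,"tx": -0.7,"ty": -0.6,"tz": 1.5,"wx": 0,"wy": 0,"wz": 0},
  ],
)

```text
time_s: 2.55
ee_pos: [563.2, 6.4, 56.0]
orientation: [[-0.615, 0.788, -0.0], [0.788, 0.615, 0.001], [0.001, 0.0, -1.0]]
ft_force: [0.9, 0.4, 1.2]
gripper_width: 0.501
grasp_force: 0.0
```

```bash
python3 go.py 564.8 5.2 37.5 2.223
```

```text
t [-0.19  0.05  1.85] w [ 0.    -0.001  0.01 ] pos [563.2   6.4  56. ] q7 0.59 F [0.9 0.4 1.2] 2.55
```

drive_tool(
  rows=[
    {"claw": 0.5,"tx": -0.2,"ty": 0.05,"tz": 1.85,"wx": 0,"wy": 0,"wz": 0.01},
    {"claw": 0.5,"tx": -0.2,"ty": 0.05,"tz": 1.85,"wx": 0,"wy": 0,"wz": 0.01},
    {"claw": 0.0,"tx": -0.2,"ty": 0.05,"tz": 1.85,"wx": 0,"wy": 0,"wz": 0.01},
    {"claw": 0.0,"tx": -0.2,"ty": 0.05,"tz": 1.85,"wx": 0,"wy": 0,"wz": 0.01},
    {"claw": 0.0,"tx": -0.2,"ty": 0.05,"tz": 1.85,"wx": 0,"wy": 0,"wz": 0.01},
    {"claw": 0.0,"tx": -0.2,"ty": 0.05,"tz": 1.85,"wx": 0,"wy": 0,"wz": 0.01},
    {"claw": 0.0,"tx": -0.2,"ty": 0.05,"tz": 1.85,"wx": 0,"wy": 0,"wz": 0.01},
    {"claw": 0.0,"tx": -0.2,"ty": 0.05,"tz": 1.85,"wx": 0,"wy": 0,"wz": 0.01},
  ],
  squeeze=45,
)

```text
time_s: 3.35
ee_pos: [565.4, 3.5, 37.3]
orientation: [[-0.606, 0.795, 0.001], [0.795, 0.606, 0.0], [-0.0, 0.001, -1.0]]
ft_force: [-1.5, -0.7, 2.8]
gripper_width: 0.078
grasp_force: 44.7
```

drive_tool(
  rows=[
    {"claw": 0.0,"tx": 0,"ty": 0,"tz": -1,"wx": 0,"wy": 0,"wz": 0},
    {"claw": 0.0,"tx": 0,"ty": 0,"tz": -4,"wx": 0,"wy": 0,"wz": 0},
    {"claw": 0.0,"tx": 0,"ty": 0,"tz": -8,"wx": 0,"wy": 0,"wz": 0},
    {"claw": 0.0,"tx": 0,"ty": 0,"tz": -9,"wx": 0,"wy": 0,"wz": 0},
    {"claw": 0.0,"tx": 0,"ty": 0,"tz": -9,"wx": 0,"wy": 0,"wz": 0},
  ],
)

```text
time_s: 3.85
ee_pos: [565.9, 3.4, 128.9]
orientation: [[-0.606, 0.796, 0.003], [0.796, 0.606, 0.0], [-0.002, 0.003, -1.0]]
ft_force: [-0.3, 0.2, -1.5]
gripper_width: 0.08
grasp_force: 44.7
```

```bash
python3 go.py 460.7 322.9 127 1.258
```

```text
t [31.8  10.99  0.16] w [0.003 0.    0.964] pos [565.9   3.4 128.9] q7 0.59 F [-0.3  0.2 -1.5] 3.85
```

drive_tool(
  rows=[
    {"claw": 0.0,"tx": 31.8,"ty": 11,"tz": 0,"wx": 0,"wy": 0,"wz": 0.96},
    {"claw": 0.0,"tx": 31.8,"ty": 11,"tz": 0,"wx": 0,"wy": 0,"wz": 0.96},
    {"claw": 0.0,"tx": 31.8,"ty": 11,"tz": 0,"wx": 0,"wy": 0,"wz": 0.96},
    {"claw": 0.0,"tx": 31.8,"ty": 11,"tz": 0,"wx": 0,"wy": 0,"wz": 0.96},
    {"claw": 0.0,"tx": 31.8,"ty": 11,"tz": 0,"wx": 0,"wy": 0,"wz": 0.96},
    {"claw": 0.0,"tx": 31.8,"ty": 11,"tz": 0,"wx": 0,"wy": 0,"wz": 0.96},
    {"claw": 0.0,"tx": 31.8,"ty": 11,"tz": 0,"wx": 0,"wy": 0,"wz": 0.96},
    {"claw": 0.0,"tx": 31.8,"ty": 11,"tz": 0,"wx": 0,"wy": 0,"wz": 0.96},
    {"claw": 0.0,"tx": 31.8,"ty": 11,"tz": 0,"wx": 0,"wy": 0,"wz": 0.96},
    {"claw": 0.0,"tx": 31.8,"ty": 11,"tz": 0,"wx": 0,"wy": 0,"wz": 0.96},
  ],
)

```text
time_s: 4.85
ee_pos: [459.9, 321.3, 126.2]
orientation: [[0.305, 0.952, -0.001], [0.952, -0.305, -0.002], [-0.002, -0.0, -1.0]]
ft_force: [-0.6, -0.0, -2.0]
gripper_width: 0.081
grasp_force: 44.7
```

drive_tool(
  rows=[
    {"claw": 0.0,"tx": 0,"ty": 0,"tz": 0,"wx": 0,"wy": 0,"wz": 0},
    {"claw": 0.0,"tx": 0,"ty": 0,"tz": 0,"wx": 0,"wy": 0,"wz": 0},
  ],
)

```text
time_s: 5.05
ee_pos: [460.5, 321.6, 127.0]
orientation: [[0.306, 0.952, -0.0], [0.952, -0.306, -0.0], [-0.0, 0.0, -1.0]]
ft_force: [0.3, 0.4, -1.1]
gripper_width: 0.082
grasp_force: 44.7
```

```bash
python3 go.py 460.7 322.9 127 1.258; python3 - <<'E'
from vis import *
a=get_image("top");b=get_image("side");cv2.imwrite("pics/top1.png",a[:,:,::-1]);cv2.imwrite("pics/side1.png",b[:,:,::-1])
cv2.imwrite("pics/v1.png",np.hstack([a[140:400,20:330],b[60:320,140:450]])[:,:,::-1])
E
```

```text
t [ 0.13 -0.02  0.  ] w [0.    0.    0.002] pos [460.5 321.6 127. ] q7 -0.64 F [ 0.3  0.4 -1.1] 5.05
```

View pics/v1.png

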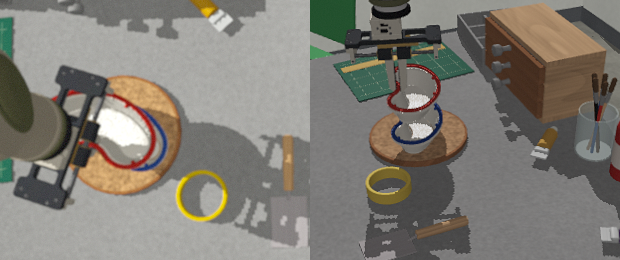

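The red dish hangs above the blue one, gripped at the hollow side and partly hidden by the gripper. I'll fit its full pose, tilt included, from both views.

```bash
cat > held.py <<'E'
# usage: held.py color x y yaw z suffix [fixz] : fit pose incl. tilt, relative to blue
import sys,vis
from vis import *
from scipy.spatial.transform import Rotation as Ro
S=np.load("shape.npz");a=S["a"];vis.OFF[:]=S["OFF"];B=S["P"][0]
def rend(n,v,box,S=4):
    x,y,w,z,rx,ry=v;_,o,i=outline(a);u0,v0,u1,v1=box;R=Ro.from_euler("ZYX",[w,ry,rx]).as_matrix()
    def fill(p,h):
        m=np.zeros(((v1-v0)*S,(u1-u0)*S),np.uint8);q=(proj(n,np.c_[p,np.full(len(p),h)]@R.T+[x,y,z])-[u0,v0]+.5)*S-.5
        cv2.fillPoly(m,[np.round(q*16).astype(np.int32)],255,shift=4);return m
    hs=(vis.OFF[2],46.);d=cv2.subtract(np.maximum(*[fill(o,h) for h in hs]),np.minimum(*[fill(i,h) for h in hs]))
    return cv2.GaussianBlur(cv2.resize(d,(u1-u0,v1-v0),interpolation=cv2.INTER_AREA).astype(np.float32)/255,(0,0),1.)
def fit(col,v0,ims,prior):
    jobs=[]
    for n in ims:
        b=boxfor(n,v0[:4]);t=mask(ims[n],col,b);u=rend(n,v0,b)
        t=t*cv2.dilate((u>.1).astype(np.uint8),np.ones((21,21)));W=cv2.dilate((t>.4).astype(np.uint8),np.ones((9,9)));jobs.append((n,b,t,W))
    sc=np.array([10,10,.1,10,.1,.1])
    f=lambda q:np.r_[np.concatenate([((rend(n,q*sc,b)-t)*W).ravel() for n,b,t,W in jobs]),(q*sc-v0)*prior]
    q=v0/sc
    for st in(.15,.04):
        s=least_squares(f,q,jac=lambda v:np.array([(f(v+st*e)-f(v-st*e))/(2*st) for e in np.eye(6)]).T,loss="soft_l1",f_scale=.3,max_nfev=25);q=s.x
    return s.x*sc,s.cost
if __name__=="__main__":
    col=sys.argv[1];v0=np.array([*map(float,sys.argv[2:6]),0,0]);sf=sys.argv[6]
    ims={n:cv2.imread(f"pics/{n}{sf}.png")[:,:,::-1] for n in CI}
    for cams in(["top","side"],["top"],["side"]):
        v,c=fit(col,v0,{n:ims[n] for n in cams},np.array([0,0,0,.3,10,10]) if len(cams)==2 else np.array([0,0,0,3,100,100]))
        d=v[:2]-B[:2];print(cams,np.round(v,3),"minus blue xy",np.round(d,2),"yaw",round((v[2]-B[2]+np.pi)%(2*np.pi)-np.pi,4),"cost",round(c,1))
E
python3 held.py red 491 312 4.4 89.5 1
```

```text
['top', 'side'] [ 4.89355e+02  3.13033e+02  4.39100e+00  8.95970e+01 -1.60000e-02
 -5.00000e-03] minus blue xy [-1.78  0.04] yaw -0.008 cost 459.9
['top'] [ 4.89828e+02  3.12189e+02  4.38300e+00  8.95530e+01 -2.00000e-03
 -1.30000e-02] minus blue xy [-1.31 -0.81] yaw -0.0165 cost 434.0
['side'] [ 4.89973e+02  3.13506e+02  4.40500e+00  8.95100e+01 -2.00000e-03
 -4.00000e-03] minus blue xy [-1.16  0.51] yaw 0.0053 cost 25.7
```

drive_tool(
  rows=[
    {"claw": 0.0,"tx": 0.04,"ty": 0.13,"tz": 2.0,"wx": 0,"wy": 0,"wz": 0},
    {"claw": 0.0,"tx": 0.04,"ty": 0.13,"tz": 3.5,"wx": 0,"wy": 0,"wz": 0},
    {"claw": 0.0,"tx": 0.04,"ty": 0.13,"tz": 4.5,"wx": 0,"wy": 0,"wz": 0},
    {"claw": 0.0,"tx": 0.04,"ty": 0.13,"tz": 5.2,"wx": 0,"wy": 0,"wz": 0},
    {"claw": 0.0,"tx": 0.04,"ty": 0.13,"tz": 5.5,"wx": 0,"wy": 0,"wz": 0},
    {"claw": 0.0,"tx": 0.04,"ty": 0.13,"tz": 5.5,"wx": 0,"wy": 0,"wz": 0},
  ],
)

```text
time_s: 5.75
ee_pos: [461.4, 322.8, 72.0]
orientation: [[0.304, 0.953, -0.0], [0.953, -0.304, -0.0], [-0.0, 0.0, -1.0]]
ft_force: [0.9, 0.4, -1.8]
gripper_width: 0.075
grasp_force: 44.7
```

```bash
python3 go.py 460.7 322.9 66 1.258; python3 - <<'E'
from vis import *
a=get_image("top");b=get_image("side");cv2.imwrite("pics/top2.png",a[:,:,::-1]);cv2.imwrite("pics/side2.png",b[:,:,::-1])
cv2.imwrite("pics/v2.png",np.hstack([cv2.resize(a[200:340,60:240],None,fx=2.,fy=2.,interpolation=2),cv2.resize(b[140:280,170:350],None,fx=2.,fy=2.,interpolation=2)])[:,:,::-1])
E
python3 held.py red 491 312.5 4.4 34 2; python3 held.py blue 491.1 313 4.399 12 2
```

```text
t [-0.02 -0.07  0.6 ] w [0.    0.    0.003] pos [461.4 322.8  72. ] q7 -0.59 F [ 0.9  0.4 -1.8] 5.75
['top', 'side'] [ 4.89323e+02  3.14278e+02  4.38000e+00  3.47300e+01 -3.70000e-02
 -6.00000e-03] minus blue xy [-1.81  1.28] yaw -0.0193 cost 627.3
['top'] [ 4.90797e+02  3.13996e+02  4.39200e+00  3.40140e+01 -0.00000e+00
 -9.00000e-03] minus blue xy [-0.34  1.  ] yaw -0.007 cost 486.0
['side'] [ 4.90319e+02  3.15564e+02  4.38200e+00  3.40080e+01 -2.50000e-02
 -2.00000e-03] minus blue xy [-0.81  2.57] yaw -0.0173 cost 142.0
['top', 'side'] [ 4.89910e+02  3.11234e+02  4.39500e+00  1.34380e+01 -1.40000e-02
 -1.00000e-03] minus blue xy [-1.22 -1.76] yaw -0.0043 cost 19.7
['top'] [4.87327e+02 3.13154e+02 4.46500e+00 1.20050e+01 0.00000e+00 2.00000e-03] minus blue xy [-3.81  0.16] yaw 0.0659 cost 14.1
['side'] [ 4.91883e+02  3.13061e+02  4.38000e+00  1.19930e+01 -1.00000e-03
  1.00000e-03] minus blue xy [0.75 0.06] yaw -0.0198 cost 5.6
```

View pics/v2.png

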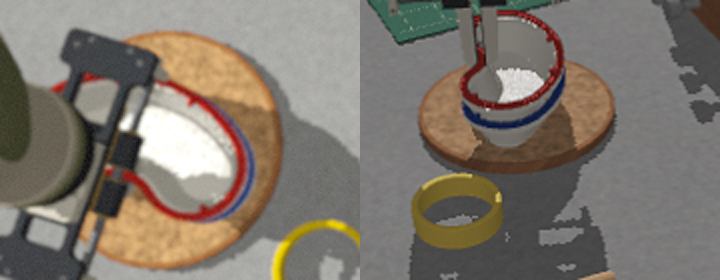

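Cork pollutes the red mask, so I'll tighten it.

```bash
sed -i 's/"red":r-np.maximum(g,b)/"red":r-1.7*np.maximum(g,b)/' vis.py; python3 held.py red 491 312.5 4.4 34.5 2;python3 held.py red 491 312 4.4 89.5 1;python3 held.py red 589.5 24 -.919 0 0
```

```text
['top', 'side'] [ 4.90700e+02  3.14973e+02  4.41100e+00  3.51070e+01 -5.00000e-03
  1.00000e-03] minus blue xy [-0.43  1.98] yaw 0.012 cost 54.5
['top'] [4.91117e+02 3.15074e+02 4.41100e+00 3.45070e+01 2.00000e-03 2.00000e-03] minus blue xy [-0.02  2.08] yaw 0.0119 cost 35.2
['side'] [ 4.90884e+02  3.15882e+02  4.41400e+00  3.45250e+01 -2.00000e-03
  0.00000e+00] minus blue xy [-0.25  2.88] yaw 0.0149 cost 18.8
['top', 'side'] [ 4.90276e+02  3.13406e+02  4.40400e+00  8.96320e+01  1.00000e-03
 -5.00000e-03] minus blue xy [-0.86  0.41] yaw 0.005 cost 61.3
['top'] [ 4.90499e+02  3.13509e+02  4.39900e+00  8.95170e+01  1.00000e-03
 -1.00000e-03] minus blue xy [-0.63  0.51] yaw -0.0007 cost 42.0
['side'] [ 4.90205e+02  3.14148e+02  4.41400e+00  8.94620e+01  1.00000e-03
 -4.00000e-03] minus blue xy [-0.93  1.15] yaw 0.0151 cost 19.1
['top', 'side'] [ 5.89545e+02  2.40080e+01 -9.18000e-01 -7.39000e-01 -1.00000e-03
  2.00000e-03] minus blue xy [  98.41 -288.99] yaw 0.9655 cost 46.9
['top'] [ 5.89914e+02  2.39550e+01 -9.17000e-01 -2.20000e-02  6.00000e-03
  1.00000e-03] minus blue xy [  98.78 -289.04] yaw 0.9666 cost 31.9
['side'] [ 5.8883e+02  2.3371e+01 -9.2300e-01 -9.0000e-03 -3.0000e-03 -0.0000e+00] minus blue xy [  97.7  -289.63] yaw 0.9612 cost 12.9
```

drive_tool(
  rows=[
    {"claw": 0.0,"tx": -0.16,"ty": 0.07,"tz": 0,"wx": 0,"wy": 0,"wz": 0.012},
    {"claw": 0.0,"tx": -0.16,"ty": 0.07,"tz": 0.2,"wx": 0,"wy": 0,"wz": 0.012},
    {"claw": 0.0,"tx": -0.16,"ty": 0.07,"tz": 0.4,"wx": 0,"wy": 0,"wz": 0.012},
    {"claw": 0.0,"tx": -0.16,"ty": 0.07,"tz": 0.55,"wx": 0,"wy": 0,"wz": 0.012},
    {"claw": 0.0,"tx": -0.16,"ty": 0.07,"tz": 0.65,"wx": 0,"wy": 0,"wz": 0.012},
    {"claw": 0.0,"tx": -0.16,"ty": 0.07,"tz": 0.65,"wx": 0,"wy": 0,"wz": 0.012},
  ],
)

```text
time_s: 6.45
ee_pos: [461.5, 321.2, 65.4]
orientation: [[0.315, 0.949, 0.0], [0.949, -0.315, -0.0], [-0.0, 0.0, -1.0]]
ft_force: [0.3, -0.5, -1.0]
gripper_width: 0.079
grasp_force: 44.7
```

drive_tool(
  rows=[
    {"claw": 0.0,"tx": 0,"ty": 0,"tz": 0.1,"wx": 0,"wy": 0,"wz": 0},
    {"claw": 0.0,"tx": 0,"ty": 0,"tz": 0.15,"wx": 0,"wy": 0,"wz": 0},
    {"claw": 0.0,"tx": 0,"ty": 0,"tz": 0.15,"wx": 0,"wy": 0,"wz": 0},
  ],
)

```text
time_s: 6.75
ee_pos: [461.5, 321.3, 64.3]
orientation: [[0.316, 0.949, 0.0], [0.949, -0.316, 0.0], [0.0, 0.0, -1.0]]
ft_force: [-1.0, 0.2, 3.5]
gripper_width: 0.076
grasp_force: 44.8
```

```bash
python3 - <<'E'
from vis import *
a=get_image("top");b=get_image("side");cv2.imwrite("pics/top3.png",a[:,:,::-1]);cv2.imwrite("pics/side3.png",b[:,:,::-1])
E
python3 held.py red 491 313 4.4 27 3; python3 go.py 461.5 321 66 1.25
```

```text
['top', 'side'] [4.91388e+02 3.13158e+02 4.40100e+00 2.74380e+01 1.00000e-02 3.00000e-03] minus blue xy [0.25 0.16] yaw 0.0018 cost 56.4
['top'] [ 4.91139e+02  3.12690e+02  4.39300e+00  2.70030e+01  1.00000e-03
 -5.00000e-03] minus blue xy [ 0.   -0.31] yaw -0.0065 cost 34.9
['side'] [4.91836e+02 3.14208e+02 4.40400e+00 2.69870e+01 1.50000e-02 4.00000e-03] minus blue xy [0.7  1.21] yaw 0.0049 cost 20.9
t [-0.03  0.01 -0.17] w [ 0. -0. -0.] pos [461.5 321.3  64.3] q7 -0.59 F [-1.6 -0.7  4.4] 6.85
```

drive_tool(
  rows=[
    {"claw": 0.4,"tx": 0,"ty": 0,"tz": 0,"wx": 0,"wy": 0,"wz": 0},
    {"claw": 0.4,"tx": 0,"ty": 0,"tz": 0,"wx": 0,"wy": 0,"wz": 0},
    {"claw": 0.4,"tx": 0,"ty": 0,"tz": 0,"wx": 0,"wy": 0,"wz": 0},
    {"claw": 0.4,"tx": 0,"ty": 0,"tz": -3,"wx": 0,"wy": 0,"wz": 0},
    {"claw": 0.2,"tx": 0,"ty": 0,"tz": -6,"wx": 0,"wy": 0,"wz": -0.3},
    {"claw": 0,"tx": 0,"ty": 0,"tz": -6,"wx": 0,"wy": 0,"wz": -1.0},
    {"claw": 0,"tx": 0,"ty": 0,"tz": -6,"wx": 0,"wy": 0,"wz": -1.0},
    {"claw": 0,"tx": 0,"ty": 0,"tz": -6,"wx": 0,"wy": 0,"wz": -1.0},
    {"claw": 0,"tx": 0,"ty": 0,"tz": -6,"wx": 0,"wy": 0,"wz": -1.0},
    {"claw": 0,"tx": 0,"ty": 0,"tz": -6,"wx": 0,"wy": 0,"wz": -1.0},
  ],
)

```text
time_s: 7.85
ee_pos: [461.5, 321.2, 124.0]
orientation: [[-0.552, 0.834, 0.0], [0.834, 0.552, -0.0], [-0.0, 0.0, -1.0]]
ft_force: [-0.6, 0.5, 0.0]
gripper_width: 0.004
grasp_force: 0.0
```

```bash
python3 go.py 496.8 311.1 70 2.82
```

```text
t [-2.79  2.39  5.4 ] w [ 0.     0.    -0.664] pos [461.5 321.2 124. ] q7 -0.0 F [-0.6  0.5  0. ] 7.85
```

drive_tool(
  rows=[
    {"claw": 0,"tx": -2.8,"ty": 2.4,"tz": 2,"wx": 0,"wy": 0,"wz": -0.66},
    {"claw": 0,"tx": -2.8,"ty": 2.4,"tz": 2,"wx": 0,"wy": 0,"wz": -0.66},
    {"claw": 0,"tx": -2.8,"ty": 2.4,"tz": 3,"wx": 0,"wy": 0,"wz": -0.66},
    {"claw": 0,"tx": -2.8,"ty": 2.4,"tz": 4,"wx": 0,"wy": 0,"wz": -0.66},
    {"claw": 0,"tx": -2.8,"ty": 2.4,"tz": 5.4,"wx": 0,"wy": 0,"wz": -0.66},
    {"claw": 0,"tx": -2.8,"ty": 2.4,"tz": 7.4,"wx": 0,"wy": 0,"wz": -0.66},
    {"claw": 0,"tx": -2.8,"ty": 2.4,"tz": 8.6,"wx": 0,"wy": 0,"wz": -0.66},
    {"claw": 0,"tx": -2.8,"ty": 2.4,"tz": 9.1,"wx": 0,"wy": 0,"wz": -0.66},
    {"claw": 0,"tx": -2.8,"ty": 2.4,"tz": 9.1,"wx": 0,"wy": 0,"wz": -0.66},
  ],
)

```text
time_s: 8.75
ee_pos: [496.6, 310.8, 32.5]
orientation: [[-0.945, 0.326, -0.001], [0.326, 0.945, -0.001], [0.001, -0.001, -1.0]]
ft_force: [-0.1, -0.1, 0.6]
gripper_width: 0.004
grasp_force: 0.0
```

drive_tool(
  rows=[
    {"claw": 0,"tx": 0,"ty": 0,"tz": 0.2,"wx": 0,"wy": 0,"wz": 0},
    {"claw": 0,"tx": 0,"ty": 0,"tz": 0.35,"wx": 0,"wy": 0,"wz": 0},
    {"claw": 0,"tx": 0,"ty": 0,"tz": 0.45,"wx": 0,"wy": 0,"wz": 0},
    {"claw": 0,"tx": 0,"ty": 0,"tz": 0.5,"wx": 0,"wy": 0,"wz": 0},
  ],
)

```text
time_s: 9.15
ee_pos: [497.1, 311.6, 29.3]
orientation: [[-0.946, 0.325, 0.001], [0.325, 0.946, 0.001], [-0.001, 0.001, -1.0]]
ft_force: [-1.8, 0.6, 10.7]
gripper_width: 0.008
grasp_force: 5.6
```

drive_tool(
  rows=[
    {"claw": 0,"tx": 0,"ty": 0,"tz": 0.1,"wx": 0,"wy": 0,"wz": 0},
    {"claw": 0,"tx": 0,"ty": 0,"tz": 0.2,"wx": 0,"wy": 0,"wz": 0},
    {"claw": 0,"tx": 0,"ty": 0,"tz": 0.3,"wx": 0,"wy": 0,"wz": 0},
    {"claw": 0,"tx": 0,"ty": 0,"tz": 0.3,"wx": 0,"wy": 0,"wz": 0},
  ],
)

```text
time_s: 9.55
ee_pos: [497.2, 311.4, 27.3]
orientation: [[-0.945, 0.326, 0.002], [0.326, 0.945, 0.001], [-0.001, 0.002, -1.0]]
ft_force: [-3.5, -3.2, 19.3]
gripper_width: 0.003
grasp_force: 10.0
```

drive_tool(
  rows=[
    {"claw": 0,"tx": 0,"ty": 0,"tz": 0.1,"wx": 0,"wy": 0,"wz": 0},
    {"claw": 0,"tx": 0,"ty": 0,"tz": 0.2,"wx": 0,"wy": 0,"wz": 0},
    {"claw": 0,"tx": 0,"ty": 0,"tz": 0.2,"wx": 0,"wy": 0,"wz": 0},
  ],
)

```text
time_s: 9.85
ee_pos: [497.2, 311.4, 27.2]
orientation: [[-0.945, 0.326, 0.002], [0.326, 0.945, 0.001], [-0.002, 0.002, -1.0]]
ft_force: [-9.4, -4.9, 43.2]
gripper_width: 0.006
grasp_force: 21.7
```

drive_tool(
  rows=[
    {"claw": 0,"tx": 0,"ty": 0,"tz": -1,"wx": 0,"wy": 0,"wz": 0},
    {"claw": 0,"tx": 0,"ty": 0,"tz": -5,"wx": 0,"wy": 0,"wz": 0},
    {"claw": 0,"tx": 0,"ty": 0,"tz": -9,"wx": 0,"wy": 0,"wz": 0},
    {"claw": 0,"tx": 0,"ty": 0,"tz": -9,"wx": 0,"wy": 0,"wz": 0},
  ],
)

```text
time_s: 10.25
ee_pos: [499.2, 312.5, 118.3]
orientation: [[-0.945, 0.326, 0.007], [0.326, 0.945, 0.005], [-0.005, 0.007, -1.0]]
ft_force: [0.7, 0.1, 0.5]
gripper_width: 0.001
grasp_force: 0.0
```

```bash
python3 go.py 537.3 -294.2 100 1.587
```

```text
t [-23.38 -56.12   1.56] w [0.009 0.    1.222] pos [499.2 312.5 118.3] q7 0.5 F [0.7 0.1 0.5] 10.25
```

drive_tool(
  rows=[
    {"claw": 0.5,"tx": -23.4,"ty": -56.1,"tz": 0,"wx": 0,"wy": 0,"wz": 1.22},
    {"claw": 0.5,"tx": -23.4,"ty": -56.1,"tz": 0,"wx": 0,"wy": 0,"wz": 1.22},
    {"claw": 0.5,"tx": -23.4,"ty": -56.1,"tz": 0,"wx": 0,"wy": 0,"wz": 1.22},
    {"claw": 0.5,"tx": -23.4,"ty": -56.1,"tz": 0,"wx": 0,"wy": 0,"wz": 1.22},
    {"claw": 0.5,"tx": -23.4,"ty": -56.1,"tz": 0,"wx": 0,"wy": 0,"wz": 1.22},
    {"claw": 0.5,"tx": -23.4,"ty": -56.1,"tz": 0,"wx": 0,"wy": 0,"wz": 1.22},
    {"claw": 0.5,"tx": -23.4,"ty": -56.1,"tz": 0,"wx": 0,"wy": 0,"wz": 1.22},
    {"claw": 0.5,"tx": -23.4,"ty": -56.1,"tz": 0,"wx": 0,"wy": 0,"wz": 1.22},
    {"claw": 0.5,"tx": -23.4,"ty": -56.1,"tz": 0,"wx": 0,"wy": 0,"wz": 1.22},
    {"claw": 0.5,"tx": -23.4,"ty": -56.1,"tz": 0,"wx": 0,"wy": 0,"wz": 1.22},
  ],
)

```text
time_s: 11.25
ee_pos: [528.5, -189.9, 113.0]
orientation: [[-0.019, 1.0, 0.0], [1.0, 0.019, -0.0], [-0.0, 0.0, -1.0]]
ft_force: [1.4, -0.5, 0.1]
gripper_width: 0.502
grasp_force: 0.0
```

```bash
python3 go.py 537.3 -294.2 100 1.587
```

```text
t [-10.44   0.69   1.3 ] w [0.    0.    0.002] pos [ 528.5 -189.9  113. ] q7 0.45 F [ 1.4 -0.5  0.1] 11.25
```

drive_tool(
  rows=[
    {"claw": 0.5,"tx": -10.4,"ty": 0.7,"tz": 1,"wx": 0,"wy": 0,"wz": 0},
    {"claw": 0.5,"tx": -10.4,"ty": 0.7,"tz": 2,"wx": 0,"wy": 0,"wz": 0},
    {"claw": 0.5,"tx": -10.4,"ty": 0.7,"tz": 4,"wx": 0,"wy": 0,"wz": 0},
    {"claw": 0.5,"tx": -10.4,"ty": 0.7,"tz": 5,"wx": 0,"wy": 0,"wz": 0},
    {"claw": 0.5,"tx": -10.4,"ty": 0.7,"tz": 5,"wx": 0,"wy": 0,"wz": 0},
    {"claw": 0.5,"tx": -10.4,"ty": 0.7,"tz": 5,"wx": 0,"wy": 0,"wz": 0},
  ],
)

```text
time_s: 11.85
ee_pos: [537.7, -290.2, 63.2]
orientation: [[-0.021, 1.0, -0.0], [1.0, 0.021, 0.001], [0.001, -0.0, -1.0]]
ft_force: [0.0, 0.4, 0.1]
gripper_width: 0.502
grasp_force: 0.0
```

```bash
python3 go.py 537.3 -294.2 37.5 1.587; python3 - <<'E'
from vis import *
a=get_image("top");b=get_image("side");cv2.imwrite("pics/top4.png",a[:,:,::-1]);cv2.imwrite("pics/side4.png",b[:,:,::-1])
E
python3 held.py red 491 313 4.4 24 4; python3 held.py green 506.3 -294.7 1.587 0 0
```

```text
t [-0.41 -0.05  2.57] w [-0.    -0.001  0.005] pos [ 537.7 -290.2   63.2] q7 0.6 F [0.  0.4 0.1] 11.85
['top', 'side'] [ 4.91031e+02  3.13057e+02  4.39800e+00  2.44680e+01  1.00000e-03
 -4.00000e-03] minus blue xy [-0.1   0.06] yaw -0.0011 cost 44.4
['top'] [ 4.91185e+02  3.13257e+02  4.39800e+00  2.39980e+01  2.00000e-03
 -2.00000e-03] minus blue xy [0.05 0.26] yaw -0.0016 cost 31.5
['side'] [ 4.91284e+02  3.14055e+02  4.39600e+00  2.39780e+01  3.00000e-03
 -1.00000e-03] minus blue xy [0.15 1.06] yaw -0.0029 cost 12.9
['top', 'side'] [ 5.06542e+02 -2.94508e+02  1.58700e+00 -8.90000e-01 -5.00000e-03
 -2.00000e-03] minus blue xy [  15.41 -607.51] yaw -2.8119 cost 36.4
['top'] [ 5.06856e+02 -2.94545e+02  1.58600e+00  3.70000e-02 -1.00000e-03
  1.00000e-03] minus blue xy [  15.72 -607.54] yaw -2.8129 cost 10.2
['side'] [ 5.05491e+02 -2.94893e+02  1.58900e+00 -1.70000e-02 -1.00000e-03
 -1.00000e-03] minus blue xy [  14.36 -607.89] yaw -2.8107 cost 17.3
```

The red dish is home: z 24, level and aligned. Now I'll grip green.

drive_tool(
  rows=[
    {"claw": 0.5,"tx": -0.4,"ty": -0.05,"tz": 1.3,"wx": 0,"wy": 0,"wz": 0.005},
    {"claw": 0.5,"tx": -0.4,"ty": -0.05,"tz": 2.55,"wx": 0,"wy": 0,"wz": 0.005},
    {"claw": 0.5,"tx": -0.4,"ty": -0.05,"tz": 2.55,"wx": 0,"wy": 0,"wz": 0.005},
    {"claw": 0,"tx": -0.4,"ty": -0.05,"tz": 2.55,"wx": 0,"wy": 0,"wz": 0.005},
    {"claw": 0,"tx": -0.4,"ty": -0.05,"tz": 2.55,"wx": 0,"wy": 0,"wz": 0.005},
    {"claw": 0,"tx": -0.4,"ty": -0.05,"tz": 2.55,"wx": 0,"wy": 0,"wz": 0.005},
    {"claw": 0,"tx": -0.4,"ty": -0.05,"tz": 2.55,"wx": 0,"wy": 0,"wz": 0.005},
    {"claw": 0,"tx": -0.4,"ty": -0.05,"tz": 2.55,"wx": 0,"wy": 0,"wz": 0.005},
    {"claw": 0,"tx": -0.4,"ty": -0.05,"tz": 2.55,"wx": 0,"wy": 0,"wz": 0.005},
  ],
  squeeze=45,
)

```text
time_s: 12.85
ee_pos: [537.3, -296.0, 37.8]
orientation: [[-0.014, 1.0, 0.0], [1.0, 0.014, -0.0], [-0.0, 0.0, -1.0]]
ft_force: [-0.2, -0.0, 1.0]
gripper_width: 0.074
grasp_force: 44.8
```

drive_tool(
  rows=[
    {"claw": 0.0,"tx": 0,"ty": 0,"tz": -1,"wx": 0,"wy": 0,"wz": 0},
    {"claw": 0.0,"tx": 0,"ty": 0,"tz": -4,"wx": 0,"wy": 0,"wz": 0},
    {"claw": 0.0,"tx": 0,"ty": 0,"tz": -8,"wx": 0,"wy": 0,"wz": 0},
    {"claw": 0.0,"tx": 0,"ty": 0,"tz": -10,"wx": 0,"wy": 0,"wz": 0},
    {"claw": 0.0,"tx": 0,"ty": 0,"tz": -10,"wx": 0,"wy": 0,"wz": 0},
  ],
)

```text
time_s: 13.35
ee_pos: [538.5, -296.8, 141.2]
orientation: [[-0.014, 1.0, 0.005], [1.0, 0.014, -0.002], [-0.002, 0.005, -1.0]]
ft_force: [-0.3, -0.1, -1.3]
gripper_width: 0.079
grasp_force: 44.8
```

```bash
python3 go.py 461.4 321.3 137 4.393
```

```text
t [61.91 -6.86  0.24] w [-2.000e-03  8.000e-03 -2.808e+00] pos [ 538.5 -296.8  141.2] q7 0.58 F [-0.3 -0.1 -1.3] 13.35
```

drive_tool(
  rows=[
    {"claw": 0,"tx": 61.9,"ty": -6.9,"tz": 0,"wx": 0,"wy": 0,"wz": -2.8},
    {"claw": 0,"tx": 61.9,"ty": -6.9,"tz": 0,"wx": 0,"wy": 0,"wz": -2.8},
    {"claw": 0,"tx": 61.9,"ty": -6.9,"tz": 0,"wx": 0,"wy": 0,"wz": -2.8},
    {"claw": 0,"tx": 61.9,"ty": -6.9,"tz": 0,"wx": 0,"wy": 0,"wz": -2.8},
    {"claw": 0,"tx": 61.9,"ty": -6.9,"tz": 0,"wx": 0,"wy": 0,"wz": -2.8},
    {"claw": 0,"tx": 61.9,"ty": -6.9,"tz": 0,"wx": 0,"wy": 0,"wz": -2.8},
    {"claw": 0,"tx": 61.9,"ty": -6.9,"tz": 0,"wx": 0,"wy": 0,"wz": -2.8},
    {"claw": 0,"tx": 61.9,"ty": -6.9,"tz": 0,"wx": 0,"wy": 0,"wz": -2.8},
    {"claw": 0,"tx": 61.9,"ty": -6.9,"tz": 0,"wx": 0,"wy": 0,"wz": -2.8},
    {"claw": 0,"tx": 61.9,"ty": -6.9,"tz": 0,"wx": 0,"wy": 0,"wz": -2.8},
  ],
)

```text
time_s: 14.35
ee_pos: [473.7, 201.9, 137.0]
orientation: [[-0.999, 0.051, -0.001], [0.051, 0.999, -0.0], [0.001, -0.0, -1.0]]
ft_force: [2.0, -0.4, -1.7]
gripper_width: 0.08
grasp_force: 44.8
```

```bash
python3 go.py 461.4 321.3 137 4.393
```

```text
t [ 1.83 11.86  0.  ] w [ 0.000e+00 -1.000e-03 -1.302e+00] pos [473.7 201.9 137. ] q7 0.82 F [ 2.  -0.4 -1.7] 14.35
```

drive_tool(
  rows=[
    {"claw": 0,"tx": 1.8,"ty": 11.9,"tz": 0,"wx": 0,"wy": 0,"wz": -1.3},
    {"claw": 0,"tx": 1.8,"ty": 11.9,"tz": 0,"wx": 0,"wy": 0,"wz": -1.3},
    {"claw": 0,"tx": 1.8,"ty": 11.9,"tz": 0,"wx": 0,"wy": 0,"wz": -1.3},
    {"claw": 0,"tx": 1.8,"ty": 11.9,"tz": 0,"wx": 0,"wy": 0,"wz": -1.3},
    {"claw": 0,"tx": 1.8,"ty": 11.9,"tz": 0,"wx": 0,"wy": 0,"wz": -1.3},
    {"claw": 0,"tx": 1.8,"ty": 11.9,"tz": 0,"wx": 0,"wy": 0,"wz": -1.3},
    {"claw": 0,"tx": 1.8,"ty": 11.9,"tz": 0,"wx": 0,"wy": 0,"wz": -1.3},
    {"claw": 0,"tx": 1.8,"ty": 11.9,"tz": 0,"wx": 0,"wy": 0,"wz": -1.3},
    {"claw": 0,"tx": 1.8,"ty": 11.9,"tz": 0,"wx": 0,"wy": 0,"wz": -1.3},
    {"claw": 0,"tx": 1.8,"ty": 11.9,"tz": 0,"wx": 0,"wy": 0,"wz": -1.3},
  ],
)

```text
time_s: 15.35
ee_pos: [463.1, 319.4, 136.6]
orientation: [[-0.321, -0.947, -0.002], [-0.947, 0.321, -0.0], [0.001, 0.002, -1.0]]
ft_force: [0.4, 0.9, -1.1]
gripper_width: 0.077
grasp_force: 44.8
```

```bash
python3 go.py 461.4 321.3 90 4.393
```

```text
t [-0.13  0.21  4.66] w [ 0.002 -0.001 -0.007] pos [463.1 319.4 136.6] q7 1.63 F [ 0.4  0.9 -1.1] 15.35
```

drive_tool(
  rows=[
    {"claw": 0,"tx": -0.1,"ty": 0.2,"tz": 0,"wx": 0,"wy": 0,"wz": -0.007},
    {"claw": 0,"tx": -0.1,"ty": 0.2,"tz": 2,"wx": 0,"wy": 0,"wz": -0.007},
    {"claw": 0,"tx": -0.1,"ty": 0.2,"tz": 4,"wx": 0,"wy": 0,"wz": -0.007},
    {"claw": 0,"tx": -0.1,"ty": 0.2,"tz": 5.0,"wx": 0,"wy": 0,"wz": -0.007},
    {"claw": 0,"tx": -0.1,"ty": 0.2,"tz": 5.2,"wx": 0,"wy": 0,"wz": -0.007},
    {"claw": 0,"tx": -0.1,"ty": 0.2,"tz": 5.2,"wx": 0,"wy": 0,"wz": -0.007},
  ],
)

```text
time_s: 15.95
ee_pos: [461.8, 321.8, 85.6]
orientation: [[-0.315, -0.949, -0.0], [-0.949, 0.315, -0.0], [0.0, 0.0, -1.0]]
ft_force: [-1.0, -0.1, -1.1]
gripper_width: 0.076
grasp_force: 44.8
```

```bash
python3 go.py 461.4 321.3 79.5 4.393;python3 - <<'E'
from vis import *
a=get_image("top");b=get_image("side");cv2.imwrite("pics/top5.png",a[:,:,::-1]);cv2.imwrite("pics/side5.png",b[:,:,::-1])
E
python3 held.py green 491 313 4.4 47 5
```

```text
t [0.06 0.02 0.61] w [ 0.    -0.    -0.001] pos [461.8 321.8  85.6] q7 1.56 F [-1.  -0.1 -1.1] 15.95
['top', 'side'] [ 4.92154e+02  3.15897e+02  4.38900e+00  4.58300e+01 -3.00000e-03
  8.00000e-03] minus blue xy [1.02 2.9 ] yaw -0.0103 cost 41.2
['top'] [491.  313.    4.4  47.    0.    0. ] minus blue xy [-0.13  0.  ] yaw 0.0006 cost 0.0
['side'] [ 4.91679e+02  3.14020e+02  4.38700e+00  4.70280e+01 -3.00000e-03
  6.00000e-03] minus blue xy [0.55 1.02] yaw -0.012 cost 41.3
```

```bash
python3 - <<'E'
import cv2,numpy as np
a=cv2.imread("pics/top5.png");b=cv2.imread("pics/side5.png")
cv2.imwrite("pics/v5.png",np.hstack([cv2.resize(x,None,fx=2,fy=2,interpolation=2) for x in(a[200:340,60:240],b[120:260,170:350])]))
E
```

```text
(no output)
```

View pics/v5.png

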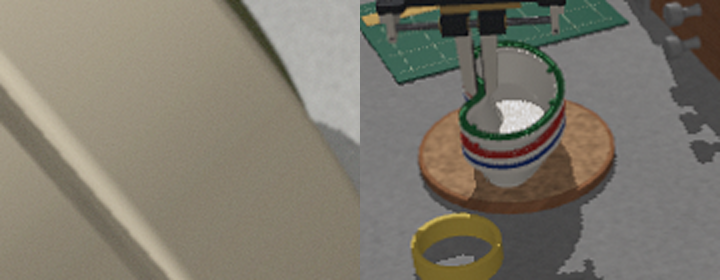

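The arm hides the stack in the top view, while the side view shows green well. I'll clean the green mask of the mat and use the side view, referenced to how red looked once home.

```bash
sed -i 's/"green":g-np.maximum(r,b)-.0\*r/"green":g-1.5*np.maximum(r,b)/' vis.py; python3 held.py green 491 313 4.4 47.8 5; echo red; python3 held.py red 491 313 4.4 24 5|tail -1; python3 held.py green 506.3 -294.7 1.587 0 0
```

```text
['top', 'side'] [491.  313.    4.4  47.8   0.    0. ] minus blue xy [-0.13  0.  ] yaw 0.0006 cost 0.0
['top'] [491.  313.    4.4  47.8   0.    0. ] minus blue xy [-0.13  0.  ] yaw 0.0006 cost 0.0
['side'] [491.  313.    4.4  47.8   0.    0. ] minus blue xy [-0.13  0.  ] yaw 0.0006 cost 0.0
red
  1.00000e-03] minus blue xy [1.   0.73] yaw -0.0286 cost 10.0
['top', 'side'] [ 5.14690e+02 -3.07716e+02  1.55500e+00 -2.58530e+01 -1.01000e-01
  1.06000e-01] minus blue xy [  23.56 -620.71] yaw -2.8441 cost 67.9
['top'] [ 5.06703e+02 -2.95022e+02  1.58800e+00 -6.50000e-02 -1.00000e-03
 -2.00000e-03] minus blue xy [  15.57 -608.02] yaw -2.8117 cost 74.9
['side'] [ 506.3   -294.7      1.587    0.       0.       0.   ] minus blue xy [  15.17 -607.7 ] yaw -2.8124 cost 0.0
```

```bash
sed -i 's/"green":g-1.5\*/"green":g-1.2*/' vis.py; python3 held.py green 491 313 4.4 47.8 5|tail -1; python3 - <<'E'
from vis import *
im=cv2.imread("pics/side5.png")[:,:,::-1]
b=boxfor("side",[491,313,4.4,47.8]);print(b);m=mask(im,"green",b)
c=im[b[1]:b[3],b[0]:b[2]]
V=np.hstack([cv2.resize(c,None,fx=3,fy=3)[:,:,::-1],cv2.resize(np.repeat((m*255).astype(np.uint8)[...,None],3,2),None,fx=3,fy=3)]);cv2.imwrite("pics/v6.png",V);print(V.shape,im[100:170:10,300])
E
```

```text
['side'] [491.  313.    4.4  47.8   0.    0. ] minus blue xy [-0.13  0.  ] yaw 0.0006 cost 0.0
(np.int64(185), np.int64(130), np.int64(304), np.int64(203))
(219, 714, 3) [[ 66  65  65]
 [ 67  66  67]
 [125 123 122]
 [ 52  94  76]
 [129 129 128]
 [126 125 125]
 [125 124 124]]
```

View pics/v6.png

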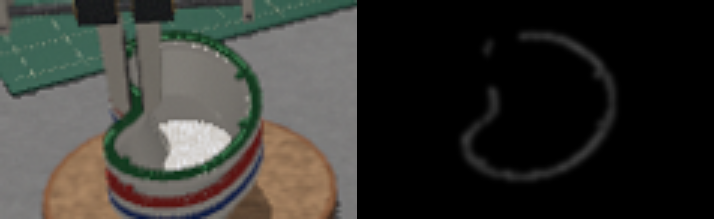

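The crop shows the mask follows the green rim cleanly. Only its scale is too low, so I'll lower the reference threshold.

```bash
sed -i 's/ref=np.percentile(d\[d>25\],75) if (d>25).sum()>20 else 60/th=8 if col=="green" else 25;ref=np.percentile(d[d>th],75)if (d>th).sum()>20 else 60/' vis.py; python3 held.py green 491 313 4.4 47.8 5|tail -1; python3 held.py green 506.3 -294.7 1.587 0 0|tail -3
python3 - <<'E'
from held import *
im={"side":cv2.imread("pics/side5.png")[:,:,::-1]}
for k in (46.8,47.8,48.8): print(fit("green",np.array([491,313,4.4,k,0,0]),im,np.array([0,0,0,9,300,300])))
im={"side":cv2.imread("pics/side4.png")[:,:,::-1]}
print(fit("red",np.array([491,313,4.4,24,0,0]),im,np.array([0,0,0,9,300,300])))
E
```

```text
2.00000e-03] minus blue xy [-0.22 -0.35] yaw 0.0013 cost 17.8
 -1.00000e-03] minus blue xy [  15.66 -607.76] yaw -2.8128 cost 20.4
['side'] [ 5.05388e+02 -2.95138e+02  1.58800e+00 -1.80000e-02  0.00000e+00
 -0.00000e+00] minus blue xy [  14.25 -608.14] yaw -2.8117 cost 14.1
(array([ 4.91397858e+02,  3.13645542e+02,  4.39599145e+00,  4.68046357e+01,
       -3.05680908e-04,  3.43625559e-04]), np.float64(17.846621125483754))
(array([4.90903218e+02, 3.12383048e+02, 4.39775849e+00, 4.77994503e+01,
       4.40895033e-05, 3.89075772e-04]), np.float64(17.760527660108423))
(array([4.90434172e+02, 3.10994091e+02, 4.40303674e+00, 4.87993919e+01,
       8.17849600e-04, 2.34827816e-05]), np.float64(17.879386503131908))
(array([ 4.91187306e+02,  3.14218845e+02,  4.39444909e+00,  2.39915357e+01,
       -7.97660574e-05,  1.07485029e-05]), np.float64(12.861225851141748))
```

drive_tool(
  rows=[
    {"claw": 0,"tx": -0.2,"ty": 0.03,"tz": 0,"wx": 0,"wy": 0,"wz": 0},
    {"claw": 0,"tx": -0.2,"ty": 0.03,"tz": 0.2,"wx": 0,"wy": 0,"wz": 0},
    {"claw": 0,"tx": -0.2,"ty": 0.03,"tz": 0.4,"wx": 0,"wy": 0,"wz": 0},
    {"claw": 0,"tx": -0.2,"ty": 0.03,"tz": 0.55,"wx": 0,"wy": 0,"wz": 0},
    {"claw": 0,"tx": -0.2,"ty": 0.03,"tz": 0.65,"wx": 0,"wy": 0,"wz": 0},
    {"claw": 0,"tx": -0.2,"ty": 0.03,"tz": 0.65,"wx": 0,"wy": 0,"wz": 0},
  ],
)

```text
time_s: 16.65
ee_pos: [462.1, 323.6, 78.9]
orientation: [[-0.315, -0.949, -0.0], [-0.949, 0.315, -0.0], [0.0, 0.0, -1.0]]
ft_force: [-1.2, 0.4, -0.1]
gripper_width: 0.077
grasp_force: 44.8
```

```bash
python3 go.py 462.2 323.8 76.5 4.393;python3 - <<'E'
from held import *
o=sensors.get_obs();b=get_image("side");cv2.imwrite("pics/side6.png",b[:,:,::-1])
print(fit("green",np.array([491,313,4.4,o["ee_pos"][2]-37.8,0,0]),{"side":b},np.array([0,0,0,9,300,300])))
E
```

```text
t [-0.02 -0.01  0.24] w [ 0.    -0.    -0.001] pos [462.1 323.6  78.9] q7 1.55 F [-1.2  0.4 -0.1] 16.65
(array([4.91057685e+02, 3.14183713e+02, 4.40065895e+00, 4.11259644e+01,
       5.80449026e-04, 1.34238091e-03]), np.float64(19.533429273741476))
```

drive_tool(
  rows=[
    {"claw": 0,"tx": 0,"ty": 0,"tz": 0.1,"wx": 0,"wy": 0,"wz": 0},
    {"claw": 0,"tx": 0,"ty": 0,"tz": 0.2,"wx": 0,"wy": 0,"wz": 0},
    {"claw": 0,"tx": 0,"ty": 0,"tz": 0.25,"wx": 0,"wy": 0,"wz": 0},
    {"claw": 0,"tx": 0,"ty": 0,"tz": 0.25,"wx": 0,"wy": 0,"wz": 0},
  ],
)

```text
time_s: 17.1
ee_pos: [462.3, 323.8, 76.8]
orientation: [[-0.315, -0.949, 0.0], [-0.949, 0.315, 0.0], [-0.0, -0.0, -1.0]]
ft_force: [-3.2, -0.4, 3.8]
gripper_width: 0.073
grasp_force: 46.5
```

drive_tool(
  rows=[
    {"claw": 0.4,"tx": 0,"ty": 0,"tz": 0,"wx": 0,"wy": 0,"wz": 0},
    {"claw": 0.4,"tx": 0,"ty": 0,"tz": 0,"wx": 0,"wy": 0,"wz": 0},
    {"claw": 0.4,"tx": 0,"ty": 0,"tz": 0,"wx": 0,"wy": 0,"wz": 0},
    {"claw": 0.4,"tx": 0,"ty": 0,"tz": -3,"wx": 0,"wy": 0,"wz": 0},
    {"claw": 0.2,"tx": 0,"ty": 0,"tz": -6,"wx": 0,"wy": 0,"wz": 0.3},
    {"claw": 0,"tx": 0,"ty": 0,"tz": -6,"wx": 0,"wy": 0,"wz": 1.1},
    {"claw": 0,"tx": 0,"ty": 0,"tz": -6,"wx": 0,"wy": 0,"wz": 1.1},
    {"claw": 0,"tx": 0,"ty": 0,"tz": -6,"wx": 0,"wy": 0,"wz": 1.1},
    {"claw": 0,"tx": 0,"ty": 0,"tz": -6,"wx": 0,"wy": 0,"wz": 1.1},
    {"claw": 0,"tx": 0,"ty": 0,"tz": -6,"wx": 0,"wy": 0,"wz": 1.1},
  ],
)

```text
time_s: 18.1
ee_pos: [462.5, 323.5, 136.6]
orientation: [[-0.941, -0.337, 0.0], [-0.337, 0.941, 0.0], [-0.0, -0.0, -1.0]]
ft_force: [0.5, -0.3, -0.5]
gripper_width: 0.005
grasp_force: 0.0
```

```bash
python3 go.py 496.8 311.1 45 2.82;python3 - <<'E'
from held import *
b=get_image("side");cv2.imwrite("pics/side7.png",b[:,:,::-1])
print(fit("green",np.array([491,313,4.4,39,0,0]),{"side":b},np.array([0,0,0,.5,30,30])))
E
```

```text
t [-2.81 -2.32  9.16] w [0.    0.    0.665] pos [462.5 323.5 136.6] q7 0.93 F [ 0.5 -0.3 -0.5] 18.1
(array([4.93127384e+02, 3.15824492e+02, 4.39394915e+00, 3.88511504e+01,
       3.67542328e-02, 4.11435201e-03]), np.float64(9.23053072555453))
```

drive_tool(
  rows=[
    {"claw": 0,"tx": -2.8,"ty": -2.3,"tz": 2,"wx": 0,"wy": 0,"wz": 0.665},
    {"claw": 0,"tx": -2.8,"ty": -2.3,"tz": 2,"wx": 0,"wy": 0,"wz": 0.665},
    {"claw": 0,"tx": -2.8,"ty": -2.3,"tz": 3,"wx": 0,"wy": 0,"wz": 0.665},
    {"claw": 0,"tx": -2.8,"ty": -2.3,"tz": 4,"wx": 0,"wy": 0,"wz": 0.665},
    {"claw": 0,"tx": -2.8,"ty": -2.3,"tz": 6,"wx": 0,"wy": 0,"wz": 0.665},
    {"claw": 0,"tx": -2.8,"ty": -2.3,"tz": 8,"wx": 0,"wy": 0,"wz": 0.665},
    {"claw": 0,"tx": -2.8,"ty": -2.3,"tz": 9,"wx": 0,"wy": 0,"wz": 0.665},
    {"claw": 0,"tx": -2.8,"ty": -2.3,"tz": 9.3,"wx": 0,"wy": 0,"wz": 0.665},
    {"claw": 0,"tx": -2.8,"ty": -2.3,"tz": 9.5,"wx": 0,"wy": 0,"wz": 0.665},
  ],
)

```text
time_s: 19.05
ee_pos: [496.1, 311.6, 41.9]
orientation: [[-0.951, 0.308, -0.001], [0.308, 0.951, -0.0], [0.001, -0.001, -1.0]]
ft_force: [-4.0, 0.5, 9.9]
gripper_width: 0.006
grasp_force: 4.8
```

drive_tool(
  rows=[
    {"claw": 0,"tx": 0,"ty": 0,"tz": 0.1,"wx": 0,"wy": 0,"wz": 0},
    {"claw": 0,"tx": 0,"ty": 0,"tz": 0.2,"wx": 0,"wy": 0,"wz": 0},
    {"claw": 0,"tx": 0,"ty": 0,"tz": 0.3,"wx": 0,"wy": 0,"wz": 0},
    {"claw": 0,"tx": 0,"ty": 0,"tz": 0.4,"wx": 0,"wy": 0,"wz": 0},
  ],
)

```text
time_s: 19.45
ee_pos: [496.4, 311.6, 39.6]
orientation: [[-0.951, 0.308, 0.0], [0.308, 0.951, 0.0], [-0.0, 0.0, -1.0]]
ft_force: [-6.5, -3.8, 23.8]
gripper_width: 0.004
grasp_force: 11.1
```

drive_tool(
  rows=[
    {"claw": 0,"tx": 0,"ty": 0,"tz": 0.1,"wx": 0,"wy": 0,"wz": 0},
    {"claw": 0,"tx": 0,"ty": 0,"tz": 0.2,"wx": 0,"wy": 0,"wz": 0},
    {"claw": 0,"tx": 0,"ty": 0,"tz": 0.2,"wx": 0,"wy": 0,"wz": 0},
  ],
)

```text
time_s: 19.75
ee_pos: [496.4, 311.5, 39.2]
orientation: [[-0.951, 0.309, 0.001], [0.309, 0.951, 0.001], [-0.001, 0.001, -1.0]]
ft_force: [-9.2, -5.3, 37.0]
gripper_width: 0.008
grasp_force: 18.7
```

drive_tool(
  rows=[
    {"claw": 0,"tx": 0,"ty": 0,"tz": -1,"wx": 0,"wy": 0,"wz": 0},
    {"claw": 0,"tx": 0,"ty": 0,"tz": -6,"wx": 0,"wy": 0,"wz": 0},
    {"claw": 0,"tx": 0,"ty": 0,"tz": -11,"wx": 0,"wy": 0,"wz": 0},
    {"claw": 0,"tx": -6,"ty": -30,"tz": -12,"wx": 0,"wy": 0,"wz": 0},
    {"claw": 0,"tx": -6,"ty": -30,"tz": -12,"wx": 0,"wy": 0,"wz": 0},
    {"claw": 0,"tx": -6,"ty": -30,"tz": -12,"wx": 0,"wy": 0,"wz": 0},
    {"claw": 0,"tx": -6,"ty": -30,"tz": -12,"wx": 0,"wy": 0,"wz": 0},
    {"claw": 0,"tx": -6,"ty": -30,"tz": -12,"wx": 0,"wy": 0,"wz": 0},
    {"claw": 0,"tx": -6,"ty": -30,"tz": -12,"wx": 0,"wy": 0,"wz": 0},
    {"claw": 0,"tx": -6,"ty": -30,"tz": -12,"wx": 0,"wy": 0,"wz": 0},
  ],
)

```text
time_s: 20.75
ee_pos: [459.5, 1.5, 156.4]
orientation: [[-0.949, 0.316, -0.0], [0.316, 0.949, -0.002], [-0.001, -0.002, -1.0]]
ft_force: [-0.8, 1.6, 0.4]
gripper_width: 0.001
grasp_force: 0.0
```

```bash
python3 - <<'E'
from held import *
im={n:get_image(n) for n in CI};a,b=im["top"],im["side"]
print(fit("green",np.array([491,313,4.4,36,0,0]),im,np.array([0,0,0,.3,10,10])))
cv2.imwrite("pics/v8.png",np.hstack([cv2.resize(x,None,fx=2.2,fy=2.2,interpolation=2) for x in(a[200:340,60:240],b[130:270,170:350])])[:,:,::-1])
E
```

```text
(array([ 4.90767506e+02,  3.13024097e+02,  4.38724225e+00,  3.68992651e+01,
        5.00217435e-03, -6.37249302e-03]), np.float64(40.36641111076322))
```

View pics/v8.png

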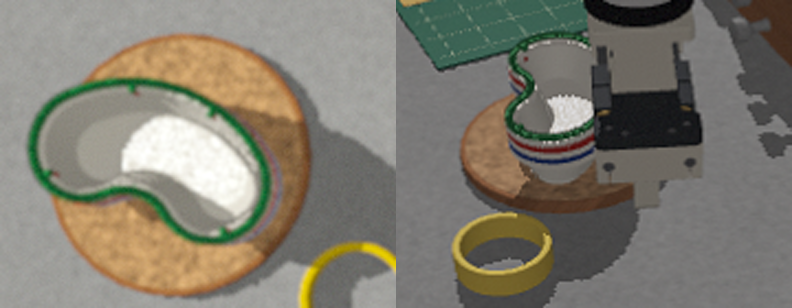

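The stack stands level and aligned on the board: green measures about 12.4 mm above red, with tilt under 0.01 rad. I'm handing it in.

```bash
python3 -c "
from station import manip
print(manip.job_done())"
```

```text
the job is handed in; nothing more can be done
None
```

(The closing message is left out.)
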